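# Restock the sign tray and close up its follower

### The job

Stand the small loose wooden sign upright in the tray, in the gap between the row of signs and the sliding steel follower plate, set across the tray like the others (either way round). Then squeeze the follower's release lever against its tongue, keep it squeezed while you slide the follower up to the signs, and let go so that it locks in the last notch it can reach, with the four signs closed up and upright. Leave the large sign, the tumbler, the shell and the card stand where they are.

Things in the scene. Friction and masses are not known exactly. Their poses are not given: they have to be found in the camera images.
- tray: grey steel tray fixed to the table, 150 mm (its x) by 331 mm (its y); origin at the centre of its underside. Flat floor 14 mm above the table, inside 144 by 325 mm (x -72 to 72, y -162.5 to 162.5 mm); side walls 42 mm high, +y end wall 30 mm, end stop at the -y end 95 mm. Three signs stand at the -y end, widths along x, gaps up to 14 mm; the follower stands towards +y and slides along y
- stop_foot (a point): middle of the inner face of the tray's end stop, at floor height; the signs are pushed up against this face. A ladder rail (4 mm rungs, 15.5 mm pitch, just below floor level) runs from here along the middle of the floor and makes the notches
- plate_foot (a point): middle of the lower edge of the follower plate's front face (towards the signs), 14 mm above the table. The plate is upright steel, 128 mm wide, 4 mm thick, its top 101 mm above the table, and always stays square to the tray
- tongue (a point): centre of the follower's fixed tongue at the height to squeeze, 138 mm above the table. The tongue is an upright steel tab 36 mm wide (tray x) and 6 mm thick (tray y) in the middle of the plate's top, its front flush with the plate's front, its top 158 mm above the table
- paddle (a point): outer (tray +y) face of the release lever's paddle, 138 mm above the table at rest. The paddle is a bar 30 mm wide, 9 mm thick in its rubber sleeve, behind the tongue and moving with the follower; it leans outwards, top about 157 mm up. Tongue plus paddle: 40 mm thick here at rest (47 at the top), about 18 mm squeezed. It takes about 7 N to start, 10 N fully squeezed, and springs back
- follower (a joint): slide of the follower in m: 0 drawn back, grows towards the end stop (tray -y). Drags with about 1.5 N while released, else locked in a notch (1.7 mm play). Notches every 0.0155 from 0; it starts in the first two. With four signs in the tray the last it can reach is 0.124 (plate 91.5 mm from the end stop, 3.5 mm slack); pushed firmly home it reads 0.1275 and falls back to 0.124-0.126 when let go
- release (a joint): angle of the release lever in rad: 0 is let go with its pawl down in a notch, 0.19 is fully squeezed; above about 0.14 the pawl is clear of the rungs
- new_sign: the loose sign to load: block sign of the tray's kind, 130 mm wide (its x), 22 mm thick (its y), 90 mm high (its z), 110 to 230 g, wood with seafoam-green planks on its -y face; origin at the centre of its underside. It stands upright on the table at the robot's left; the table there is at the tray's underside level
- stock1: block sign of the tray's kind, 130 mm wide (its x), 22 mm thick (its y), 90 mm high (its z), 110 to 230 g, wood with seafoam-green planks on its -y face; origin at the centre of its underside. It stands in the tray next to the end stop
- stock2: block sign of the tray's kind, 130 mm wide (its x), 22 mm thick (its y), 90 mm high (its z), 110 to 230 g, wood with seafoam-green planks on its -y face; origin at the centre of its underside. Second in the row in the tray
- stock3: block sign of the tray's kind, 130 mm wide (its x), 22 mm thick (its y), 90 mm high (its z), 110 to 230 g, wood with seafoam-green planks on its -y face; origin at the centre of its underside. Third in the row, nearest the follower
- big_sign: bystander: larger sign of the same make, 190 mm wide (its x), 22 mm thick (its y), 140 mm high, standing near the loose small one, either on its near or its far side; origin at the centre of its underside
- tumbler: bystander: clear plastic tumbler, 72 mm across and 110 mm high; origin at the centre of its underside
- shell: bystander: large spiral sea shell standing on its broad end, 84 mm across, 82 mm high; origin at the centre of its underside
- card_stand: bystander: wooden card stand, foot 45 by 90 mm, 93 mm high; origin at the centre of its underside
There are look-alikes about, which are no part of the job. What is shaped like the new_sign but red or yellow is not meant.

How it is judged:
By the outcome, as a careful person would: the job done as asked, in the order asked, and still so for the second after the job is handed in, with the robot touching nothing.
It also fails if it takes over 54 s, if anything falls off the work surface, if the arm or the gripper's body presses on something with over 40 N, if the wrist force passes 120 N, or if a joint passes its speed limit or range.

### The arm

A 7-joint arm with a two-finger parallel gripper is mounted at the origin on the work surface. World frame = base frame: x ahead of the robot, y to its left, z up, the work surface at z = 0. Lengths are in m, angles in rad, forces in N, time in s.
With the tool pointing down it reaches from about 0.4 to 0.925 m from the base axis. Payload 5.6 kg.
Tool frame: the origin (TCP) lies midway between the tips of the shut fingers; the grasp point (between the pads) lies 19 mm behind it (robot.hold_point_z is the distance from the TCP to the grasp point, in m); z points along the fingers, y is the line along which they close (so a half turn about z gives the same grasp; the last joint's range is limited). The gripper opens to 85 mm and grips with 20 to 120 N. Pads are 22 mm wide; open, the fingers measure 114 mm over their backs; the gripper's body (76 mm by 85 mm) begins 54 mm behind the grasp point. The pads swing forward as they close: fully open they stand 13 mm farther back than shut.
Start: joints at [1.157, 0.468, -0.012, 1.603, 0.006, 1.071, -0.056], TCP at [0.235, -0.606, 0.231] pointing down, gripper open.
Joint ranges: [-2.53, 2.53], [-0.31, 2.02], [-1.57, 1.55], [0.28, 2.44], [-1.29, 4.43], [0.15, 1.84], [-2.92, 2.92]. Speed limits (rad/s): [2.57, 2.57, 3.14, 3.14, 3.14, 3.14, 3.14].

### API

Orientations are given as a rotation vector (axis times angle).
In Python, from rig import robot gives the robot as it stands. Calls block until the motion is done:
- robot.goto(position, orientation): joint-space move of the TCP to a pose.
- robot.servo_line(position, rot=None, vel=0.15, threshold=None): straight line of the TCP; rot=None keeps the orientation; vel is the mean speed in m/s. With threshold (N) it stops when the force on the tool has changed by that much, and returns True; else False.
- robot.move_j(angles): joint-space move.
- robot.command_gripper(opening): opening from 0.0 (shut) to 1.0 (fully open); the grip force is fixed at half the most; returns when the fingers have stopped.
- robot.sleep(seconds).
- robot.ik(position, orientation): joint angles nearest the present ones, or None.
- robot.observe(): the state.
- robot.get_image(name): name is "side" or "top"; returns a dict with "pixels" (384x512x3 uint8, red, green, blue), "intrinsics" (3x3 intrinsics, pixels), "k1" (the pictures are not rectified: a ray, as slopes to the right and down, at radius r is drawn at 1 + k1 r^2 times it, then the intrinsics apply), "rvec" (rotation vector, rad) and "tvec" (3), from world to camera coordinates, as OpenCV has them. Camera axes: x right, y down, z forward; pixel columns grow to the right and rows downward; lengths in m; the calibration is good to about 2 mm. A picture is of the moment at which its call begins. There is no depth.
A pose or a line that the arm cannot do raises robot.PlanningError and nothing moves.
- robot.job_done(): hands the job in, once; it reports no verdict.
Trained networks look in a picture, given as the dict that the camera call returned (one of the last four; its "shot" number tells which), for a name from the list of things; names that differ only in an ending like _2 or _b are one class to them, and where a whole thing is asked for, a point or a joint stands for the part that bears it (a point fixed in the world has none). Each returns a list of dicts, best first, with "score" (0 to 1); they miss things now and then, are a little off and sometimes report something else, mostly with a low value. They report only what shows in the picture. A call takes as long as a camera call. They do not tell look-alikes from the thing itself.
- robot.search_frame(picture, name): "rect" ([centre column, centre row, width, height] in pixels, round what is visible of it).
- robot.regions_of(picture, name): "mask" (384x512 bool, what is visible of it) and "rect" ([centre column, centre row, width, height] in pixels, round what is visible of it).
- robot.place_of(picture, name): "uv" ([column, row] in pixels: a listed point, or the origin of a listed thing).
The state is a dict: "time": time; "joint_pos": joint angles; "dq": joint speeds; "joint_torque": joint torques, N m; "tool_pos": TCP position; "eef_rot": TCP orientation; "ft_force": force on the tool from outside, world axes, zero at the start; "moment": the same for the moment, N m; "gripper_width": opening from 0.0 (shut) to 1.0 (fully open).
Only numpy, scipy, OpenCV 4.12 (cv2) and the standard library are available. Lean on these libraries where they do the work, as an engineer would, in place of code of your own. Each camera call takes 0.05 s, during which the arm holds its last target. There are 200 camera calls.

## Working session

There is one attempt and no reset: what is moved stays moved. The work goes in short steps, each a Python script; the robot and the scene stay as the last script left them, time stands still between calls to the robot, and variables do not carry over. Pictures are saved under pics/ and viewed, on a budget of 10 in all, crops included, one or two more only if the job needs it, and the job is handed in when it is done.

```bash
mkdir -p pics; ls; cat > h.py <<'E'
import numpy as np, cv2
from rig import robot
def snap(n,save=None):
    p=robot.get_image(n)
    if save: cv2.imwrite('pics/'+save,cv2.cvtColor(p['pixels'],cv2.COLOR_RGB2BGR))
    return p
def K(p):
    R=cv2.Rodrigues(np.array(p['rvec'],float))[0]; return R,np.array(p['tvec'],float).ravel(),np.array(p['intrinsics'],float),float(p['k1'])
def ray(p,uv):
    R,t,k,k1=K(p)
    s=cv2.undistortPoints(np.array([[uv]],float),k,np.array([k1,0,0,0,0.]))[0,0]
    return -R.T@t, R.T@np.array([s[0],s[1],1.])
def onz(p,uv,z):
    o,d=ray(p,uv); return o+d*(z-o[2])/d[2]
def proj(p,X):
    R,t,k,k1=K(p)
    return cv2.projectPoints(np.array(X,float).reshape(-1,3),cv2.Rodrigues(R)[0],t,k,np.array([k1,0,0,0,0.]))[0].reshape(-1,2)
def tri(obs):
    A=0;b=0
    for p,uv in obs:
        o,d=ray(p,uv); d/=np.linalg.norm(d); M=np.eye(3)-np.outer(d,d); A=A+M; b=b+M@o
    return np.linalg.solve(A,b)
E
python3 - <<'E'
from h import *
t=snap('top','t0.png'); s=snap('side','s0.png')
np.set_printoptions(precision=3,suppress=True)
for n,p in(('top',t),('side',s)):
    print(n,'cam',-K(p)[0].T@K(p)[1])
    for k,z in dict(tray=0,stop_foot=.014,plate_foot=.014,tongue=.138,paddle=.138,new_sign=0,stock1=.014,stock2=.014,stock3=.014,big_sign=0,tumbler=0,shell=0,card_stand=0).items():
        for r in robot.place_of(p,k)[:3]: print(k,round(r['score'],2),np.round(r['uv'],1),onz(p,r['uv'],z)[:2])
print(robot.observe())
E
```

```text
pics
top cam [0.382 0.066 1.607]
tray 0.63 [309.9 190.6] [ 0.553 -0.13 ]
plate_foot 0.81 [298.1 194.3] [ 0.538 -0.088]
plate_foot 0.29 [302.8 189.8] [ 0.553 -0.104]
tongue 0.63 [301.5 188.7] [ 0.544 -0.086]
paddle 0.7 [296.6 193. ] [ 0.53  -0.071]
paddle 0.41 [293.4 191.1] [ 0.535 -0.061]
new_sign 0.86 [218.1 256.9] [0.319 0.18 ]
new_sign 0.8 [127.2 222.1] [0.428 0.498]
new_sign 0.77 [165.7 261.6] [0.297 0.359]
stock1 0.91 [346.1 187.7] [ 0.564 -0.254]
stock1 0.89 [354.8 187.9] [ 0.564 -0.284]
stock1 0.83 [337.3 189.1] [ 0.559 -0.223]
stock2 0.91 [346.1 187.7] [ 0.564 -0.254]
stock2 0.89 [354.8 187.9] [ 0.564 -0.284]
stock2 0.83 [337.3 189.1] [ 0.559 -0.223]
stock3 0.91 [346.1 187.7] [ 0.564 -0.254]
stock3 0.89 [354.8 187.9] [ 0.564 -0.284]
stock3 0.83 [337.3 189.1] [ 0.559 -0.223]
big_sign 0.84 [180.8 168.3] [0.62  0.319]
tumbler 0.79 [376.9 230.3] [ 0.42  -0.365]
tumbler 0.26 [292.5 189.8] [ 0.554 -0.07 ]
shell 0.73 [307.2 129.7] [ 0.768 -0.119]
card_stand 0.82 [241.5 122.4] [0.788 0.113]
card_stand 0.29 [312.3 191.1] [ 0.551 -0.138]
side cam [0.039 0.62  0.995]
tray 0.97 [291.1 17
[... 763 characters left out ...]
36.6] [0.615 0.317]
tumbler 0.83 [354.7 162. ] [ 0.41  -0.353]
tumbler 0.32 [285.8 178.1] [ 0.553 -0.099]
shell 0.86 [252.2 150.3] [ 0.749 -0.119]
card_stand 0.6 [203.8 175.5] [0.786 0.107]
card_stand 0.26 [310.9 143.6] [ 0.6   -0.317]
{'time': 1.4, 'joint_pos': array([ 1.157,  0.468, -0.012,  1.603,  0.006,  1.071, -0.056]), 'dq': array([-0.001, -0.   ,  0.001, -0.003, -0.002,  0.   ,  0.   ]), 'joint_torque': array([ -0.   , -53.223,   0.021, -25.163,   0.011,   0.001,  -0.   ]), 'tool_pos': array([ 0.235, -0.606,  0.231]), 'eef_rot': array([ 3.088,  0.579, -0.   ]), 'ft_force': array([ 0.071, -0.015, -0.361]), 'moment': array([-0.003,  0.041, -0.003]), 'gripper_width': 1.0029830894556766}
```

View both.

```bash
python3 -c "
import cv2
t=cv2.imread('pics/t0.png');s=cv2.imread('pics/s0.png')
cv2.imwrite('pics/t0b.png',cv2.resize(t[90:300,90:410],(800,525),interpolation=cv2.INTER_CUBIC))
cv2.imwrite('pics/s0b.png',cv2.resize(s[100:370,140:400],(578,600),interpolation=cv2.INTER_CUBIC))"
```

```text
(no output)
```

View pics/t0b.png

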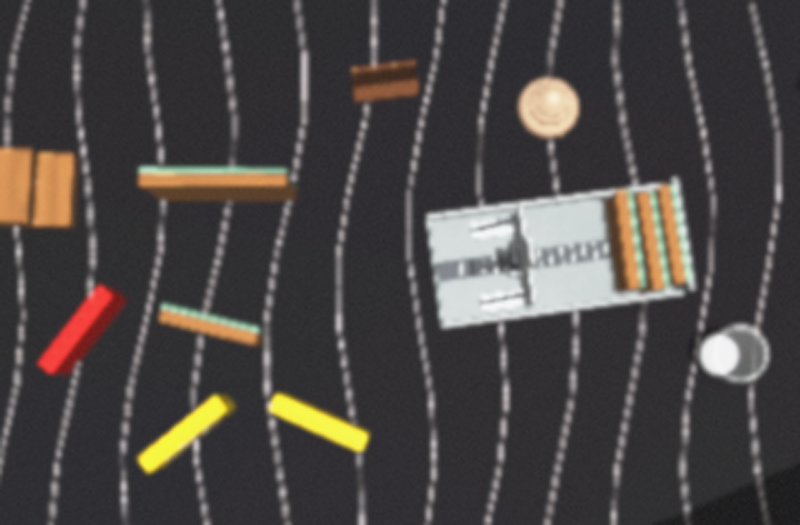

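View pics/s0b.png

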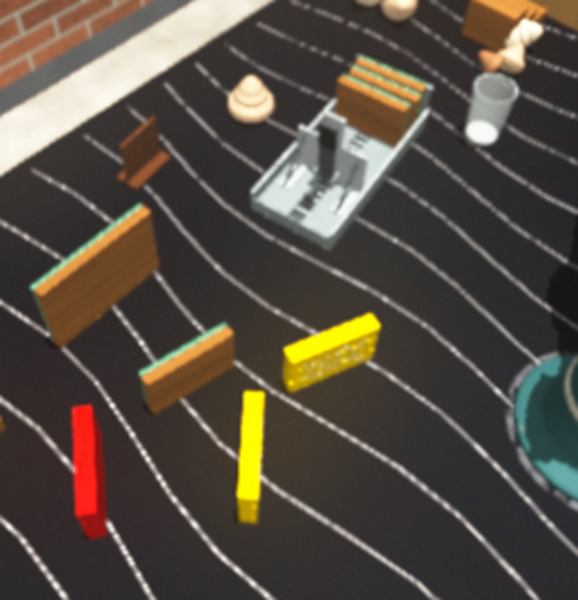

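The top view (crop at 2.5x, offset 90,90) shows the loose sign at full pixels about (174,220). Red and yellow look-alikes lie around it and the big sign is above it. The tray is turned about 8° and the three signs are at its right end. The networks' top-ranked "new_sign" picks at (218,257), (166,262) and (127,222) are the look-alikes. Next I fit box models to masks.

```bash
cat > fit.py <<'E'
from h import *
from scipy.optimize import minimize
def hullmask(p,X,up=4):
    m=np.zeros((384*up,512*up),np.uint8)
    h=cv2.convexHull(((proj(p,X)+.5)*up-.5).astype(np.float32)); cv2.fillConvexPoly(m,np.round(h).astype(int),1); return m
def mhull(m):
    c=cv2.convexHull(np.argwhere(m)[:,::-1].astype(np.int32)); o=np.zeros(m.shape,np.uint8); cv2.fillConvexPoly(o,c,1); return o
def place(q,B):
    c,s=np.cos(q[2]),np.sin(q[2]); B=np.array(B,float)
    return np.c_[q[0]+c*B[:,0]-s*B[:,1],q[1]+s*B[:,0]+c*B[:,1],B[:,2]]
def box(w,t,z0,z1,y=0): return [(a*w/2,y+b*t/2,z) for a in(-1,1) for b in(-1,1) for z in(z0,z1)]
def fit(obs,B,q0,up=4):
    M=[(p,cv2.resize(m.astype(np.uint8),None,fx=up,fy=up,interpolation=cv2.INTER_NEAREST)) for p,m in obs]
    def cost(v):
        q=[v[0]/100,v[1]/100,v[2]/10]; l=0
        for p,m in M:
            h=hullmask(p,place(q,B),up); l+=1-(h&m).sum()/(h|m).sum()
        return l/len(M)
    v0=np.array([q0[0]*100,q0[1]*100,q0[2]*10])
    S=np.vstack([v0]+[v0+d for d in np.eye(3)*1.0])
    r=minimize(cost,v0,method='Nelder-Mead',options=dict(initial_simplex=S,xatol=.01,fatol=1e-4))
    r=minimize(cost,r.x,method='Nelder-Mead',options=dict(initial_simplex=np.vstack([r.x]+[r.x-d for d in np.eye(3)*.5]),xatol=.01,fatol=1e-4))
    return r.x*[.01,.01,.1],r.fun
E
python3 - <<'E'
from fit import *
np.set_printoptions(precision=4,suppress=True)
t=snap('top');s=snap('side')
g=onz(t,(174,219),.09); print('guess',g); us=proj(t,g)[0],proj(s,g)[0]
ob=[]
for p,u in zip((t,s),us):
    best=min(robot.regions_of(p,'new_sign'),key=lambda r:np.hypot(*(np.array(r['rect'][:2])-u)))
    print(best['rect'],best['score'],u,best['mask'].sum()); ob.append((p,best['mask']))
a=onz(t,(154,214.5),.09);b=onz(t,(194,224),.09); y0=np.arctan2(*(b-a)[[1,0]])
B=box(.13,.022,0,.09)
for o in (ob,ob[:1],ob[1:]): print('new',fit(o,B,[g[0],g[1],y0]))
BT=box(.15,.331,0,.03)+[(a*.075,y,z) for a in(-1,1) for y,z in((-.1625,.042),(.15,.042),(-.1655,.095))]
ob=[]
for p in(t,s):
    r=robot.regions_of(p,'tray')[0]; print('tray',r['rect'],r['score']); ob.append((p,mhull(r['mask'])))
for o in (ob,ob[:1],ob[1:]): print('tray',fit(o,BT,[.552,-.1295,.138]))
for p in(t,s):
  for k,z in(('tongue',.138),('paddle',.138),('plate_foot',.014)):
    for r in robot.place_of(p,k)[:2]: print(k,round(r['score'],2),r['uv'],onz(p,r['uv'],z)[:2])
E
```

```text
guess [0.4401 0.3205 0.09  ]
[175.9, 220.1, 45.9, 15.9] 0.82 [174. 219.] 278
[223.2, 266.0, 38.5, 37.2] 0.8 [223.9705 256.6154] 806
new (array([ 0.4387,  0.326 , -1.7832]), np.float64(0.1253218751677722))
new (array([ 0.4383,  0.3243, -1.7895]), np.float64(0.11891671757279576))
new (array([ 0.4379,  0.326 , -1.7423]), np.float64(0.1266784212667842))
tray [313.9, 190.4, 102.9, 56.9] 0.78
tray [294.1, 178.7, 86.1, 70.3] 0.83
tray (array([ 0.5434, -0.1279,  0.1493]), np.float64(0.12548117888415056))
tray (array([ 0.5445, -0.1288,  0.1467]), np.float64(0.0679157838983051))
tray (array([ 0.5421, -0.1259,  0.1405]), np.float64(0.17826749230106953))
tongue 0.56 [300.0, 187.7] [ 0.5466 -0.0817]
paddle 0.62 [292.9, 192.0] [ 0.5324 -0.0594]
plate_foot 0.75 [298.5, 194.2] [ 0.538  -0.0892]
tongue 0.84 [290.2, 158.7] [ 0.5278 -0.0774]
tongue 0.25 [352.6, 160.1] [ 0.3688 -0.2205]
paddle 0.5 [283.4, 160.3] [ 0.5397 -0.0554]
plate_foot 0.92 [288.1, 178.8] [ 0.5368 -0.092 ]
```

```bash
python3 - <<'E'
from fit import *
out=[]
for n,(x0,y0,x1,y1),f in(('top',(250,150,380,230),6),('side',(240,120,345,220),4.5)):
    p=snap(n); im=cv2.cvtColor(p['pixels'],cv2.COLOR_RGB2BGR)[y0:y1,x0:x1]; im=cv2.resize(im,None,fx=f,fy=f,interpolation=cv2.INTER_CUBIC)
    def L(P,c,closed=True):
        uv=((proj(p,place([.544,-.128,.147],P))-[x0,y0]+.5)*f).astype(int); cv2.polylines(im,[uv],closed,c,1)
    r=lambda x,ya,yb,z:[(-x,ya,z),(x,ya,z),(x,yb,z),(-x,yb,z)]
    L(r(.075,-.1655,.1655,0),(0,255,0)); L(r(.075,-.1655,.1655,.042),(0,255,255)); L(r(.075,.1625,.1655,.03),(255,0,255))
    L([(-.064,.0375,.014),(.064,.0375,.014),(.064,.0375,.101),(-.064,.0375,.101)],(0,0,255)); L(r(.018,.0375,.0435,.158),(255,0,0))
    out.append(im); print(im.shape)
w=800; a=out[0][:, :780]; cv2.imwrite('pics/ov_t.png',a); cv2.imwrite('pics/ov_s.png',out[1])
E
```

```text
(480, 780, 3)
(450, 472, 3)
```

View pics/ov_t.png

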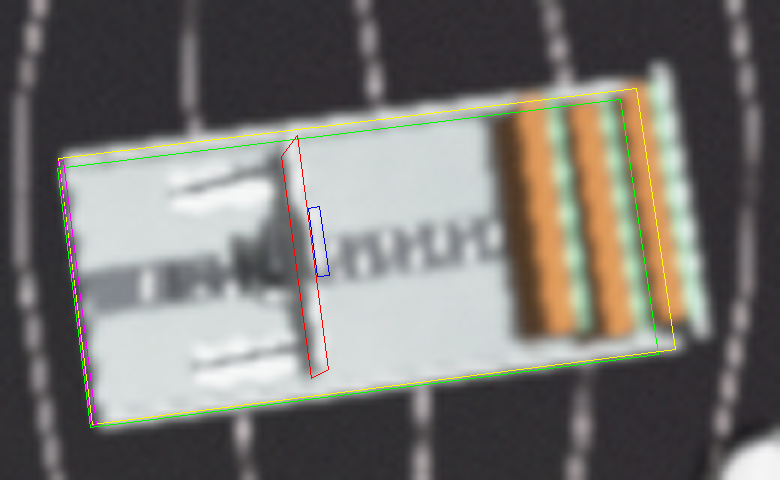

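View pics/ov_s.png

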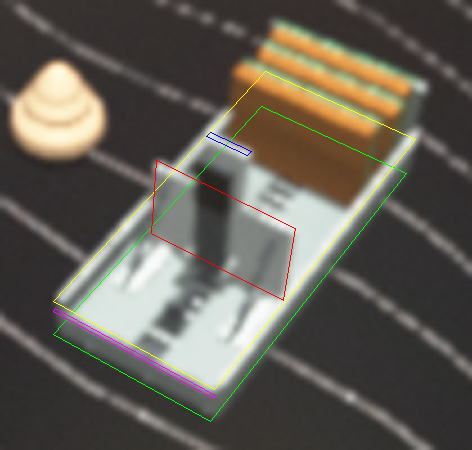

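The top overlay fits the tray to within a few mm (left edge at x≈60–90, near edge at y≈425 in the crop). The real tray sits about 1–2 mm further +x. The side overlay agrees for the base, and the follower appears to be a few mm nearer +y than drawn. I'll pick the sign now and re-measure the follower later.

```bash
cat > m.py <<'E'
from fit import *
from scipy.spatial.transform import Rotation as Ro
T=np.array([.5455,-.127,.147])
np.set_printoptions(precision=4,suppress=True)
def down(a):  # closing line (tool y) along world angle a; picks half turn with least joint7 travel
    y=np.array([np.cos(a),np.sin(a),0]); z=np.array([0,0,-1.]); return Ro.from_matrix(np.c_[np.cross(y,z),y,z]).as_rotvec()
def best(P,a):
    c=[]
    for k in(0,np.pi):
        q=robot.ik(P,down(a+k))
        if q is not None: c.append((np.abs(np.array(q)-robot.observe()['joint_pos']).max(),k,q))
    c.sort(key=lambda v:v[0]); print([(round(v[0],2),v[1],np.round(v[2],2)) for v in c]); return down(a+c[0][1])
def st():
    o=robot.observe(); print('t',round(o['time'],2),'tcp',o['tool_pos'],'F',o['ft_force'],'w',round(o['gripper_width'],3)); return o
E
python3 - <<'E'
from m import *
S=[.4387,.326]; a=-1.783+np.pi/2
r=best([*S,.25],a)
robot.goto([*S,.25],r); st()
robot.servo_line([*S,.051],vel=.12,threshold=8); st()
robot.command_gripper(0.0); st()
robot.servo_line([*S,.32],vel=.2); st()
snap('side','s1.png'); snap('top','t1.png')
E
python3 -c "
import cv2
s=cv2.imread('pics/s1.png');cv2.imwrite('pics/s1b.png',s[90:384,100:400])"
```

```text
[(np.float64(1.19), 0, array([ 0.03,  0.44, -0.93,  1.79,  0.39,  1.1 , -1.25])), (np.float64(1.71), 3.141592653589793, array([ 0.23,  0.66, -1.31,  1.79,  0.68,  1.24,  1.66]))]
t 5.43 tcp [0.4393 0.3253 0.2498] F [-0.0518  0.1908 -0.2719] w 0.999
t 7.24 tcp [0.4391 0.3263 0.0516] F [ 0.4851 -1.3262  0.0097] w 0.997
t 7.84 tcp [0.4387 0.3261 0.0512] F [-1.0209  0.1703  1.9521] w 0.248
t 9.33 tcp [0.4383 0.3255 0.3189] F [-0.582  -0.2702 -2.214 ] w 0.254
```

View pics/s1b.png

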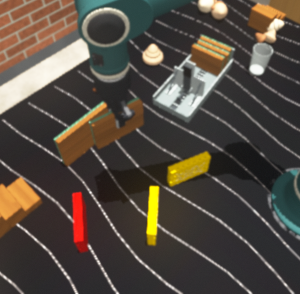

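```bash
python3 - <<'E'
from m import *
t=snap('top');s=snap('side'); z0=.268; B=box(.13,.022,z0,z0+.09); ob=[]
for p in(s,t):
    u=proj(p,[.4383,.3255,z0+.045])[0]
    rs=robot.regions_of(p,'new_sign')
    b=min(rs,key=lambda r:np.hypot(*(np.array(r['rect'][:2])-u))); print(b['rect'],b['score'],u,hullmask(p,place([.4383,.3255,-1.783],B),1).sum(),b['mask'].sum())
    ob.append((p,mhull(b['mask'])))
for o in(ob[:1],ob[1:],ob): 
    q,f=fit(o,B,[.4383,.3255,-1.783]); d=q[:2]-[.4383,.3255]; print(q,f,'along width',d@[np.cos(-1.783),np.sin(-1.783)],'across',d@[-np.sin(-1.783),np.cos(-1.783)])
# tray + follower re-measure
for k,z in(('tongue',.138),('paddle',.138),('plate_foot',.014),('tray',0)):
  for p in(t,s):
    for r in robot.place_of(p,k)[:1]:
        X=onz(p,r['uv'],z)[:2]-T[:2]; c,n=np.cos(T[2]),np.sin(T[2]); print(k,round(r['score'],2),'local',c*X[0]+n*X[1],-n*X[0]+c*X[1])
E
```

```text
[216.8, 213.1, 49.8, 49.8] 0.98 [217.0897 212.892 ] 1676 1264
[112.2, 236.3, 11.2, 8.3] 0.48 [158.9192 216.1571] 491 104
[ 0.4369  0.3259 -1.7791] 0.03717919771204936 along width -0.00012356577792518552 across -0.001420578914331378
[ 0.4383  0.3255 -1.783 ] 1.0 along width -6.595745146275434e-17 across 4.2574527813911937e-17
[ 0.4369  0.3259 -1.7791] 0.5185895988560247 along width -0.00012356577792518552 across -0.001420578914331378
tongue 0.73 local 0.002878636449593261 0.036719024579917936
tongue 0.63 local 0.008073317388246641 0.0415343914691914
paddle 0.64 local 0.003519243437866691 0.07018649050025995
paddle 0.51 local -0.0011068915870642779 0.06227183432707443
plate_foot 0.81 local -0.0015059315504946233 0.03599357626667579
plate_foot 0.72 local -0.0028563409104356346 0.04054295208707559
tray 0.96 local 0.00822049162917916 -0.0034931131884793866
tray 0.62 local 0.0047598595682356885 -0.01793148185313576
```

```bash
sed -i 's/^T=.*/T=np.array([.5465,-.127,.147])/' m.py; cat >> m.py <<'E'
def W(x,y,z): return [*place(T,[(x,y,z)])[0]]
A=T[2]+np.pi/2
E
python3 - <<'E'
from m import *
r=best(W(0,-.025,.3),A)
robot.goto(W(0,-.025,.3),r); st()
robot.servo_line(W(0,-.025,.14),vel=.15); st()
print('stop',robot.servo_line(W(0,-.025,.064),vel=.05,threshold=5)); st()
snap('side','s2.png')
E
python3 -c "
import cv2
s=cv2.imread('pics/s2.png');cv2.imwrite('pics/s2b.png',cv2.resize(s[80:240,200:380],None,fx=3,fy=3,interpolation=cv2.INTER_CUBIC))"
```

```text
[(np.float64(0.81), 3.141592653589793, array([ 0.88,  0.41, -0.87,  1.68,  0.33,  1.2 , -1.49])), (np.float64(2.62), 0, array([ 1.1 ,  0.61, -1.28,  1.67,  0.61,  1.32,  1.42]))]
t 11.82 tcp [ 0.5505 -0.1499  0.3003] F [-0.4522 -0.0388 -1.2966] w 0.255
t 13.03 tcp [ 0.5509 -0.1517  0.141 ] F [ 0.5337 -0.013  -1.2595] w 0.252
stop True
t 14.35 tcp [ 0.5496 -0.1525  0.0668] F [ 1.2259 -1.6846 -0.9279] w 0.249
```

View pics/s2b.png

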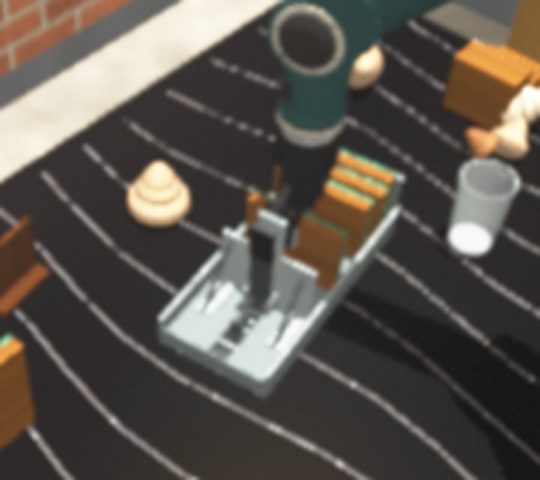

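The sign is inside the tray, between the plate (crop x≈265) and the row (x≈350). The TCP height says its base is about at floor level. I'll seat it, release and retreat.

```bash
python3 - <<'E'
from m import *
p=robot.observe()['tool_pos']
print(robot.servo_line([p[0],p[1],.0635],vel=.02,threshold=6)); st()
robot.command_gripper(.5); st()
robot.servo_line([p[0],p[1],.30],vel=.15); st()
t=snap('top','t3.png'); s=snap('side','s3.png')
c,n=np.cos(T[2]),np.sin(T[2])
for k,z in(('tongue',.138),('paddle',.138),('plate_foot',.014),('stock1',.014)):
  for p in(t,s):
    for r in robot.place_of(p,k)[:5]:
        X=onz(p,r['uv'],z)[:2]-T[:2]; print(k,round(r['score'],2),'local',c*X[0]+n*X[1],-n*X[0]+c*X[1])
E
python3 -c "
import cv2,numpy as np
s=cv2.imread('pics/s3.png');a=cv2.resize(s[80:240,220:380],None,fx=3,fy=3,interpolation=cv2.INTER_CUBIC)
cv2.imwrite('pics/s3b.png',a)"
```

```text
True
t 14.61 tcp [ 0.5495 -0.1525  0.0652] F [-2.3853 -0.4024  5.5984] w 0.253
t 14.95 tcp [ 0.549  -0.1533  0.0646] F [-1.3752 -2.8517  2.4931] w 0.504
t 16.67 tcp [ 0.549  -0.1524  0.2991] F [-0.2859 -0.4135 -0.8712] w 0.503
tongue 0.76 local -0.0009463623547044464 0.04237032947171721
tongue 0.74 local -0.0007195212908791982 0.05693542299398178
paddle 0.48 local -0.0037544901782493034 0.06862138303415351
paddle 0.76 local -0.0058902014587282284 0.0678932176983487
plate_foot 0.8 local -0.004283722835335509 0.04122829887649125
plate_foot 0.74 local 0.010000432983282835 0.029708375460432736
stock1 0.64 local -0.0034506545558371984 -0.09683533666162565
stock1 0.37 local -0.009139392928652429 -0.028214715357846688
stock1 0.79 local -0.017527843111084625 -0.10668963350815396
stock1 0.59 local 0.00593692446066618 -0.09070112308211577
stock1 0.57 local 0.004891469867744785 -0.1523150184559085
```

View pics/s3b.png

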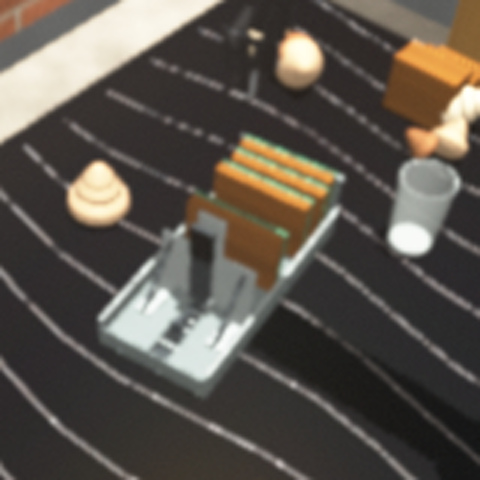

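The loose sign stands upright across the tray, between the plate and the row. The follower reads about 0.0155 (plate front at local y≈0.038). Next I squeeze the tongue and paddle.

```bash
python3 - <<'E'
from m import *
robot.command_gripper(1.0)
r=robot.observe()['eef_rot']
robot.goto(W(0,.056,.22),r); st()
print(robot.servo_line(W(0,.056,.120),vel=.1,threshold=6)); st()
print(robot.servo_line(W(0,.0475,.120),vel=.05,threshold=5)); st()
robot.command_gripper(.35); o=st(); print('Fy local',o['ft_force'][:2]@[-np.sin(T[2]),np.cos(T[2])])
robot.command_gripper(0.0); o=st(); print('Fy local',o['ft_force'][:2]@[-np.sin(T[2]),np.cos(T[2])])
snap('side','s4.png')
E
python3 -c "
import cv2,numpy as np
s=cv2.imread('pics/s4.png');a=cv2.resize(s[80:240,220:380],None,fx=3,fy=3,interpolation=cv2.INTER_CUBIC)
cv2.imwrite('pics/s4b.png',a)"
```

```text
t 18.2 tcp [ 0.5384 -0.0713  0.2199] F [ 0.2866  0.7428 -0.0996] w 1.0
False
t 19.35 tcp [ 0.5388 -0.0715  0.1206] F [ 0.8567 -0.1714 -0.34  ] w 1.001
False
t 19.67 tcp [ 0.5397 -0.0808  0.1202] F [-0.111   0.7078  0.0548] w 1.0
t 20.24 tcp [ 0.5398 -0.0798  0.1205] F [-1.096   0.8853  6.1829] w 0.35
Fy local 1.0363024705282389
t 20.51 tcp [ 0.5399 -0.0807  0.1212] F [-3.0283 -1.6223 12.0092] w 0.187
Fy local -1.1612686064424247
```

View pics/s4b.png

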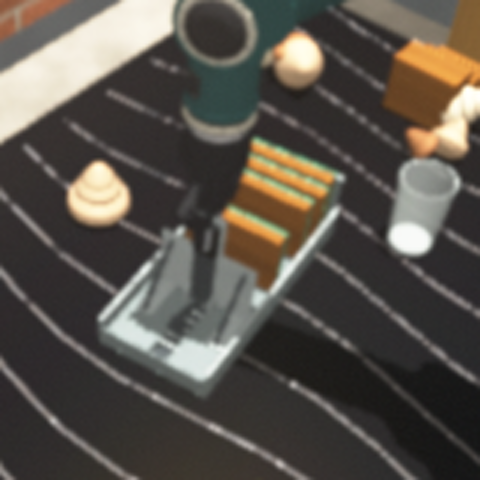

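Squeezed: the width of about 16–18 mm matches "fully squeezed" and the side force is near zero. Now slide.

```bash
python3 - <<'E'
from m import *
u=np.array([-np.sin(T[2]),np.cos(T[2]),0]); o=robot.observe(); p0=o['tool_pos']; f0=o['ft_force']
for d in(.06,.100,.117):
    hit=robot.servo_line(list(p0-u*d),vel=.035,threshold=14); o=st()
    print(d,hit,'moved',-(o['tool_pos']-p0)@u,'dF',(o['ft_force']-f0)@u,'lat',(o['ft_force']-f0)[:2]@[np.cos(T[2]),np.sin(T[2])])
    if hit: break
snap('side','s5.png')
E
python3 -c "
import cv2,numpy as np
s=cv2.imread('pics/s5.png');a=cv2.resize(s[80:240,220:380],None,fx=3,fy=3,interpolation=cv2.INTER_CUBIC)
cv2.imwrite('pics/s5b.png',a)"
```

```text
t 22.45 tcp [ 0.5492 -0.1399  0.1213] F [3.7182 3.5921 2.0752] w 0.184
0.06 False moved 0.05984834636084918 dF 4.390074217342524 lat 7.879913853956045
t 23.74 tcp [ 0.5555 -0.1792  0.1213] F [5.6793 2.8876 1.226 ] w 0.186
0.1 False moved 0.09961529628032625 dF 3.4059157986908306 lat 9.716678950622946
t 24.38 tcp [ 0.558  -0.1953  0.1213] F [5.8951 4.1754 0.5763] w 0.187
0.117 False moved 0.1159925515346237 dF 4.6481510750891 lat 10.118729794621622
```

View pics/s5b.png

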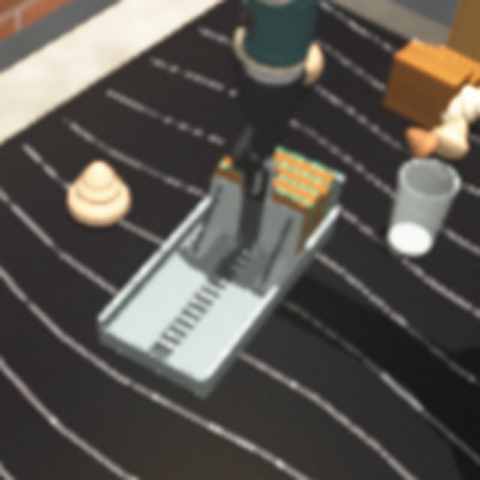

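```bash
python3 - <<'E'
from m import *
u=np.array([-np.sin(T[2]),np.cos(T[2]),0]); o=robot.observe(); p0=o['tool_pos']; f0=o['ft_force']
for d in np.arange(.003,.022,.003):
    hit=robot.servo_line(list(p0-u*d+[.001,0,0]),vel=.02,threshold=14); o=st()
    print(round(d,3),hit,'moved',-(o['tool_pos']-p0)@u,'F',(o['ft_force'])@u)
    if hit or o['ft_force']@u>16: break
E
```

```text
t 24.64 tcp [ 0.558  -0.1956  0.1213] F [-1.3324  0.5437  5.3265] w 0.184
0.003 True moved 0.000262844647968865 F 0.733019490480993
```

```bash
python3 - <<'E'
from m import *
u=np.array([-np.sin(T[2]),np.cos(T[2]),0]); o=st(); p0=o['tool_pos']
for d in np.arange(.002,.022,.002):
    hit=robot.servo_line(list(p0-u*d),vel=.02,threshold=30); o=st()
    print(round(d,3),hit,'moved',-(o['tool_pos']-p0)@u,'F',(o['ft_force'])@u)
    if hit or o['ft_force']@u>18: break
E
```

```text
t 24.64 tcp [ 0.558  -0.1956  0.1213] F [-1.3324  0.5437  5.3265] w 0.184
t 24.96 tcp [ 0.558  -0.1956  0.1213] F [0.4274 5.1585 4.1754] w 0.186
0.002 False moved 4.729944238189192e-05 F 5.040251466923478
t 25.21 tcp [ 0.558  -0.1956  0.1214] F [-1.3842 10.0682  5.9965] w 0.185
0.004 False moved 2.035807341481181e-05 F 10.16238221984512
t 25.46 tcp [ 0.558  -0.1956  0.1213] F [-3.7109 14.4313  6.713 ] w 0.185
0.006 False moved 1.545436598716513e-05 F 14.819215022765235
t 25.71 tcp [ 0.558  -0.1957  0.1214] F [-4.5425 19.1062  7.9873] w 0.184
0.008 False moved 6.609199428656282e-05 F 19.565537356910564
```

Hard stop reached: force builds to 19 N with no travel. I'll back off 2.5 mm so the pawl drops into its notch, let go, then retreat and check.

```bash
python3 - <<'E'
from m import *
u=np.array([-np.sin(T[2]),np.cos(T[2]),0]); p0=st()['tool_pos']
robot.servo_line(list(p0+u*.0025),vel=.02); o=st(); print('back',(o['tool_pos']-p0)@u,o['ft_force']@u)
robot.command_gripper(.45); st()
robot.command_gripper(1.0); o=st()
p=o['tool_pos']; robot.servo_line([p[0],p[1],.30],vel=.15); st()
q=robot.observe()['joint_pos'].copy(); q[0]-=.7; robot.move_j(q); st()
t=snap('top','t6.png'); s=snap('side','s6.png')
c,n=np.cos(T[2]),np.sin(T[2])
for k,z in(('tongue',.138),('paddle',.138),('plate_foot',.014),('stock1',.014)):
  for P in(t,s):
    for r in robot.place_of(P,k)[:5]:
        X=onz(P,r['uv'],z)[:2]-T[:2]; print(k,round(r['score'],2),'local',c*X[0]+n*X[1],-n*X[0]+c*X[1])
f=5
a=cv2.resize(cv2.imread('pics/t6.png')[150:230,280:380],None,fx=4,fy=4,interpolation=cv2.INTER_CUBIC)
b=cv2.resize(cv2.imread('pics/s6.png')[110:210,250:350],None,fx=4,fy=4,interpolation=cv2.INTER_CUBIC)
o=np.zeros((400,800,3),np.uint8); o[:320,:400]=a; o[:,400:]=b; cv2.imwrite('pics/f6.png',o)
E
```

```text
t 25.71 tcp [ 0.558  -0.1957  0.1214] F [-4.5425 19.1062  7.9873] w 0.184
t 26.38 tcp [ 0.5578 -0.1941  0.1213] F [ 2.8143 -1.2703  1.1891] w 0.182
back 0.0015883497551893902 -1.6687706120803374
t 26.73 tcp [ 0.5556 -0.1897  0.1198] F [ 0.6766  6.2979 -3.8162] w 0.451
t 27.26 tcp [ 0.5577 -0.1941  0.1216] F [ 0.6523  0.3888 -0.2278] w 1.001
t 28.6 tcp [ 0.5572 -0.1941  0.299 ] F [ 0.0025 -0.1133  0.2067] w 0.996
t 30.1 tcp [0.552  0.2087 0.2987] F [ 0.562  -0.4832 -0.1174] w 1.004
tongue 0.95 local 0.004073966346783694 -0.06446945766666133
tongue 0.6 local -0.008385355040296676 -0.06813697154530748
paddle 0.49 local 0.002797721585753034 -0.03327355508390422
paddle 0.71 local -0.006689837306070184 -0.025277849828229882
plate_foot 0.72 local 0.010973862883608325 -0.07612324694087387
plate_foot 0.63 local -0.004148013015961031 -0.07640382022134605
stock1 0.5 local -0.004565600554237704 -0.15339446489365913
stock1 0.37 local 0.21576663986609781 -0.020629218308886095
stock1 0.55 local -0.010470520597733953 -0.12005341119422948
stock1 0.49 local 0.01733555636078026 -0.16127509573203413
stock1 0.48 local -0.0036126853398458347 -0.11449693589965126
```

View pics/f6.png

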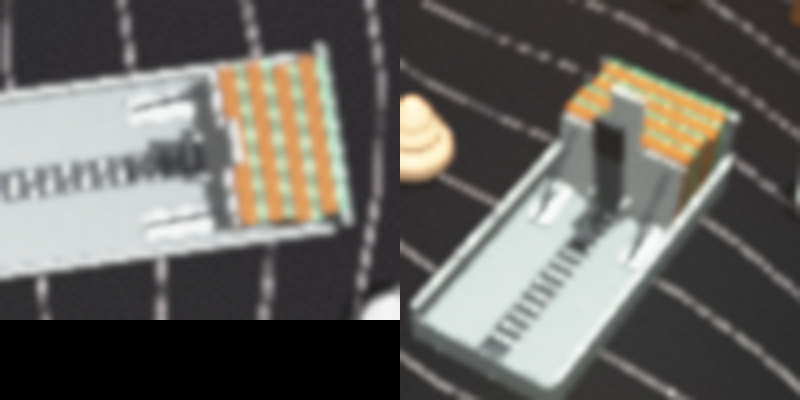

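```bash
python3 -c "
from m import *
robot.job_done(); st()"
```

```text
the job is handed in; nothing more can be done
the job is handed in; nothing more can be done
```

The loose green sign now stands upright in the tray across its width. The follower has been squeezed, slid up to the signs and let go. I handed the job in at about 30 s on the robot clock, with the arm well clear. No verdict is reported.

**Last checks**
- **Signs:** in the final top and side pictures the four signs stand upright and closed up, with the follower plate right against them.
- **Hard stop:** the push ended firmly, with force rising to 19 N and no further travel. I then backed off 1.6 mm (2.5 mm asked) and let go.
- **Lever:** the networks place the paddle as far from the tongue as at the start or farther, so it has sprung back to rest and its pawl should be down.
- **Bystanders:** the arm went near none of them, but I did not measure their positions again at the end.

**Disagreements and untested points**
- **Travel:** the tool moved about 116 mm, where I expected 112 mm from a start at 0.0155. I put this down to lock play and give in the grip.
- **Notch:** network estimates of the plate scatter by several mm. I judged it to be the 0.124 notch because the next one back would leave a gap of about 19 mm, and none shows.
- **Lock:** I did not test the lock by pushing on the follower.
- **Opening:** as the gripper opened, the tool was briefly pushed about 5 mm towards +y before it settled.

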